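# Clamp a battery test cell and prove the clamp screw

### The job

Slide the green test cell fully home under the clamp screw of its frame; then, pushing the black ball of the orange lever sideways with the shut fingertips (do not pinch it), turn the screw clockwise until it bears. Prove that it holds by keeping a steady push of about 10 N on the ball for two seconds, never more than 14 N and without forcing the screw on past where it bears, then let go. Leave the blue cell's frame and the things lying about as they are.

Things in the scene. Friction and masses are not known exactly. Their poses are not given: they have to be found in the camera images.
- green_frame: Fixed frame that holds the green cell: base plate 180 x 120 x 14 mm, two columns, crosshead (36 mm along x, 128 mm along y, top 118 mm above the origin, nuts to 130 mm), in its middle the vertical clamp screw with its orange lever. Origin: on the screw's axis at the base's underside (base spans x -130 to +50 mm). x points from the slide's handle to the screw, the way the slide goes in; z up.
- green_slide (a joint): Steel loading slide (64 mm wide, 12 mm thick, on the base plate) carrying the green cell (44 mm across, 50 mm tall), in m: 0 = drawn right out, grows as it is pushed in along the frame's +x, 0.040 = home on its stop, the cell under the screw. It starts drawn out or nearly so (0 to 0.014), drags with about 2 N and stays where it is left.
- green_handle (a point): Middle of the slide's upright black hand grip, a round post 18 mm across and 34 mm tall, 66 mm in front (frame -x) of the cell's middle; it moves with the slide. The slide's top lies 23 mm below this point and ends 9 mm in front of the post's axis; the base plate's top is 35 mm below it. The way in front of the post is free.
- green_screw (a joint): Clamp screw and lever, in rad: grows as the screw is turned down, clockwise seen from above. It starts loose, 0.6 to 1.35 rad short of where it bears; it turns against a drag of about 1.5 N at the ball and stays where it is left. Where it bears is found by feel: it stops there, and the ball then gives less than 1 mm under 10 N and springs back.
- green_knob: Black ball, 25 mm across, on the end of the orange lever; origin: its centre, 60 mm from the screw's axis, 164 mm above the frame's origin. x points outwards from the screw's axis, z up; tightening moves the ball along -y, so it is pushed from its +y side. The lever arm (11 mm thick) slopes down from it to the hub on the axis.
- green_overrun (a joint): Angle in rad by which the screw has been forced on past where it bears, crushing the cell: 0 at the start, and it stays 0 unless the screw is given more than about 1 N m (some 16 N at the ball).
- blue_knob: The same black ball on the lever of the second, like frame, which holds a cell with a blue sleeve, already clamped: a bystander. Origin: the ball's centre. Either frame may stand on the left or on the right.
- blue_handle (a point): Middle of the black hand grip of the blue frame's slide, like the green one; that slide is already home: a bystander.
- vial_black: Capped clear glass vial with a black cap, 27 mm across, 59 mm tall; bystander. Origin: centre of its underside.
- vial_amber: Capped amber vial with a white cap, 27 mm across, 59 mm tall; bystander. Origin: centre of its underside.
- wash_bottle: White wash bottle with a blue cap and spout, 64 mm across, 182 mm tall; bystander. Origin: centre of its underside.
- reagent_bottle: Glass bottle with a black cap, 70 mm across, 150 mm tall; bystander. Origin: centre of its underside.
- case_tray: White open tray, 85 x 80 x 14 mm, with steel coin-cell cases; bystander. Origin: centre of its underside.
- tweezers: Green tweezers lying flat, 135 mm long, 7 mm tall; bystander. Origin: under their middle.
Things that resemble listed ones, but are neither listed nor needed, are in the scene too. Leave any purple look-alike of the green_frame alone.

How it is judged:
By the outcome, as a careful person would: the job done as asked, in the order asked, and still so for the second after the job is handed in, with the robot touching nothing.
It also fails if it takes over 69 s, if anything falls off the work surface, if the arm or the gripper's body presses on something with over 40 N, if the wrist force passes 120 N, or if a joint passes its speed limit or range.

### The arm

A 6-joint arm with a two-finger parallel gripper is mounted at the origin on the work surface. World frame = base frame: x ahead of the robot, y to its left, z up, the work surface at z = 0. Lengths are in m, angles in rad, forces in N, time in s.
With the tool pointing down it reaches from about 0.35 to 0.975 m from the base axis. Payload 4.9 kg.
Tool frame: the origin (TCP) lies at the very end of the fingers, on their centre line; the grasp point (between the pads) lies 19 mm behind it (ctrl.grasp_offset is the distance from the TCP to the grasp point, in m); z points along the fingers, y is the line along which they close (so a half turn about z gives the same grasp; the last joint's range is limited). The gripper opens to 85 mm and grips with 20 to 120 N. Pads are 22 mm wide; open, the fingers measure 114 mm over their backs; the gripper's body (76 mm by 85 mm) begins 54 mm behind the grasp point. The pads swing forward as they close: fully open they stand 13 mm farther back than shut.
Start: joints at [1.09, 0.053, 1.613, -0, 1.476, -0.119], TCP at [0.221, 0.585, 0.231] pointing down, gripper open.
Joint ranges: [-3.01, 3.01], [-1.01, 2.22], [0.06, 2.58], [-1.02, 4.17], [0.09, 2.62], [-3.14, 3.14]. Speed limits (rad/s): [2.57, 2.57, 3.14, 3.14, 3.14, 3.14].

### API

Orientations are given as a rotation vector (axis times angle).
In Python, from station import ctrl, optics gives the robot as it stands.
- The arm moves only by the shell command python3 -m handwheel 'ROWS' [OPENING] [FORCE]. ROWS is JSON, a list of rows, each an object of numbers: "tx", "ty", "tz": the shift along the tool's x, y, z in mm; "roll": the turn about the tool's z in rad. A call has 1 to 12 rows; each row shifts and turns the commanded pose from where the row before left it, along the tool's axes as they then stand; what a row does not reach is not made up. A row lasts 1/12 s, in which the tool goes at most 41.7 mm and 7.16 degrees, less where a joint would pass 70% of its speed; a pose out of reach is approached as far as the arm can. A call with a gripper value outside its range is refused whole. OPENING is the finger opening in mm, from 0 to 85.4, set as the call begins (- or left out, the last holds). The fingers move at their own pace and stop on an object; FORCE is the grip in N (left out, the last holds). Time passes only in rows, so rows that do not move let the fingers close. It gives the time, the measured TCP pose, the force, the opening and the grip force at its end, in the units of the state.
- ctrl.get_obs(): the state, without advancing time (a new reading comes with each control period).
- optics.get_image(name): name is "scene" or "top" or "wrist"; returns (picture, depth): 420x560x3 uint8, red, green, blue; 420x560 float32, m along the optical axis (not along the pixel's ray), 0 where there is no reading.
- optics.camera_params(name): a dict with "mtx" (3x3 intrinsics, pixels), "k1" (the pictures are not rectified: a ray, as slopes to the right and down, at radius r is drawn at 1 + k1 r^2 times it, then the intrinsics apply), "extrinsics" (4x4, takes a point from camera to world coordinates); the wrist camera has in their place "tool_from_camera" (4x4, takes a point from camera to tool coordinates, whose origin is the TCP and whose axes are the flange's). Camera axes: x right, y down, z forward; pixel columns grow to the right and rows downward; lengths in m; the calibration is good to about 2 mm. A picture is of the moment at which its call begins: read the wrist's pose just before it. camera_params takes no time and is no camera call.
- ctrl.finish_job(): hands the job in; it is judged then, once.
The state is a dict: "t": time; "q": joint angles; "dq": joint speeds; "effort": joint torques, N m; "tool_pos": TCP position; "tool_rot": TCP orientation; "contact_force": force on the tool from outside, world axes, zero at the start; "wrist_torque": the same for the moment, N m; "opening": finger opening in m; "grip_force": force on a finger pad.
Only numpy, scipy, OpenCV 4.12 (cv2) and the standard library are available. Lean on these libraries where they do the work, as an engineer would, in place of code of your own. Each camera call takes 0.05 s, during which the arm holds its last target. There are 200 camera calls.

## Working session

There is one attempt and no reset: what is moved stays moved. The work goes in short steps, Python scripts to look and compute and a shell command to move; the robot and the scene stay as the last step left them, time stands still between calls to the robot, and variables do not carry over. Pictures are saved under pics/ and viewed, at most 10 in all, crops included, and the job is handed in when it is done.

```bash
mkdir -p pics; ls; cat > h.py <<'E'
import numpy as np, cv2
from station import ctrl, optics
from scipy.spatial.transform import Rotation as R
def ext(n,o=None):
    p=optics.camera_params(n)
    if n!='wrist': return p,np.array(p['extrinsics'])
    T=np.eye(4);T[:3,:3]=R.from_rotvec(o['tool_rot']).as_matrix();T[:3,3]=o['tool_pos']
    return p,T@np.array(p['tool_from_camera'])
def slopes(p,u,v):
    return cv2.undistortPoints(np.array([[[u,v]]],float),np.array(p['mtx'],float),np.array([p['k1'],0,0,0.]))[0,0] if 0 else _s(p,u,v)
def _s(p,u,v):
    m=np.array(p['mtx']);d=np.array([(u-m[0,2])/m[0,0],(v-m[1,2])/m[1,1]]);s=d.copy()
    for _ in range(20): s=d/(1+p['k1']*(s@s))
    return s
def onplane(pe,u,v,z):
    p,E=pe;s=_s(p,u,v);d=E[:3,:3]@np.array([s[0],s[1],1]);o=E[:3,3]
    return o+d*(z-o[2])/d[2]
def at(pe,u,v,dep):
    p,E=pe;s=_s(p,u,v);return E[:3,:3]@(np.array([s[0],s[1],1])*dep)+E[:3,3]
E
python3 - <<'E'
from h import *
for n in ['scene','top','wrist']:
    o=ctrl.get_obs(); im,d=optics.get_image(n); cv2.imwrite(f'pics/{n}.png',im[...,::-1]); np.savez(f'{n}.npz',im=im,d=d,p=o['tool_pos'],r=o['tool_rot'])
    p,E=ext(n,o); print(n,p['k1'],np.round(E,3).tolist())
print(o)
E
```

```text
pics
scene -0.011122454465658198 [[0.392, 0.654, -0.647, 1.135], [0.92, -0.268, 0.287, -0.31], [0.014, -0.708, -0.706, 0.85], [0.0, 0.0, 0.0, 1.0]]
top -0.18479346884903639 [[0.023, -0.999, 0.047, 0.39], [-1.0, -0.022, 0.014, -0.017], [-0.013, -0.048, -0.999, 1.608], [0.0, 0.0, 0.0, 1.0]]
wrist 0.010916686571179328 [[0.353, 0.903, 0.244, 0.159], [0.936, -0.34, -0.093, 0.607], [-0.001, 0.262, -0.965, 0.374], [0.0, 0.0, 0.0, 1.0]]
{'t': 0.1, 'q': array([ 1.09000223e+00,  5.33173587e-02,  1.61415489e+00, -3.25362151e-06,
        1.47600879e+00, -1.19004491e-01]), 'dq': array([-0.00073313, -0.00057989, -0.00283675,  0.00032409, -0.00236349,
       -0.0004518 ]), 'effort': array([-1.31582756e-04, -3.94900453e+01, -3.71365678e+01, -1.08569589e-04,
        3.92136208e-03, -1.28294491e-05]), 'tool_pos': array([0.22095759, 0.58403453, 0.2301706 ]), 'tool_rot': array([-5.65102940e-01, -3.08978471e+00,  2.83488559e-03]), 'contact_force': array([ 0.57757709, -0.05070563, -0.31009804]), 'wrist_torque': array([0.03353017, 0.06590523, 0.02300002]), 'grip_force': 0.0, 'opening': 0.08534144637994578}
```

View pics/top.png

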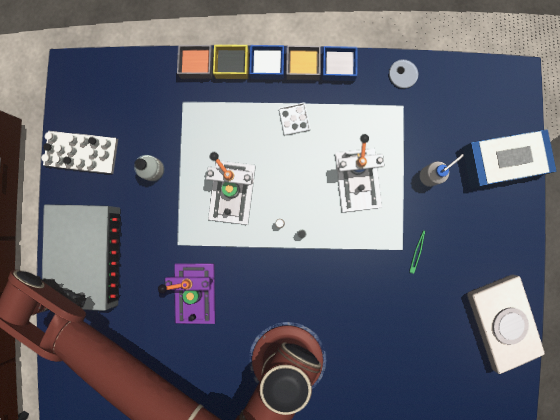

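View pics/scene.png

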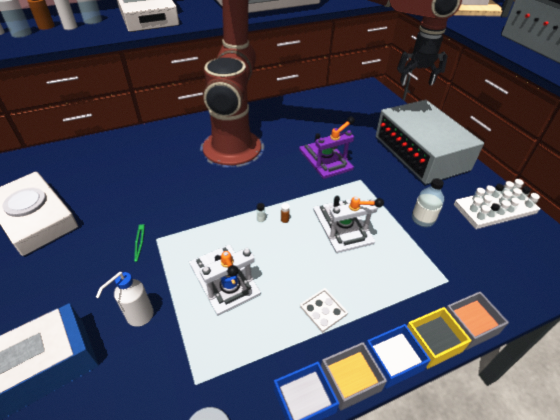

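```bash
python3 - <<'E'
from h import *
a=np.load('top.npz');s=np.load('scene.npz')
A=cv2.resize(a['im'][140:240,190:270],None,fx=5,fy=5,interpolation=cv2.INTER_CUBIC)
B=cv2.resize(s['im'][180:260,305:385],(400,400),interpolation=cv2.INTER_CUBIC)
C=np.zeros((500,800,3),np.uint8);C[:500,:400]=A;C[:400,400:]=B
cv2.imwrite('pics/crop.png',C[...,::-1])
for n,(r0,r1,c0,c1) in dict(top=(140,240,190,270),scene=(180,260,305,390)).items():
    f=np.load(n+'.npz');im,d=f['im'],f['d'];pe=ext(n)
    hsv=cv2.cvtColor(im,cv2.COLOR_RGB2HSV)
    P={}
    for name,m in dict(black=hsv[...,2]<50,orange=(hsv[...,0]>5)&(hsv[...,0]<16)&(hsv[...,1]>150)&(hsv[...,2]>120),green=(hsv[...,0]>45)&(hsv[...,0]<80)&(hsv[...,1]>100)).items():
        m2=np.zeros(m.shape,np.uint8);m2[r0:r1,c0:c1]=m[r0:r1,c0:c1]
        k,l,st,ce=cv2.connectedComponentsWithStats(m2)
        for i in range(1,k):
            if st[i,4]<8: continue
            v,u=np.nonzero(l==i)
            pts=np.array([at(pe,x,y,d[y,x]) for x,y in zip(u,v) if d[y,x]>0])
            print(n,name,st[i],np.round(ce[i],1),np.round(np.median(pts,0),3),'zmax',pts[:,2].max().round(3))
E
```

```text
top orange [216 159  16  19  64] [223.3 168.4] [0.558 0.185 0.154] zmax 0.169
top green [222 186  15  10  67] [228.9 191.1] [0.499 0.176 0.078] zmax 0.088
scene black [334 197   5   9  32] [336.1 201.2] [0.447 0.179 0.057] zmax 0.072
scene black [375 198   9   9  52] [378.9 202.2] [0.593 0.206 0.174] zmax 0.181
scene black [352 218   9   9  19] [356.5 221.4] [0.525 0.212 0.027] zmax 0.089
scene black [337 223  16   5  31] [344.6 225.6] [0.526 0.162 0.034] zmax 0.037
scene orange [350 198  25  11 110] [358.9 203.2] [0.551 0.172 0.149] zmax 0.169
scene green [341 220  11   4  35] [346.  221.5] [0.524 0.169 0.048] zmax 0.06
```

View pics/crop.png

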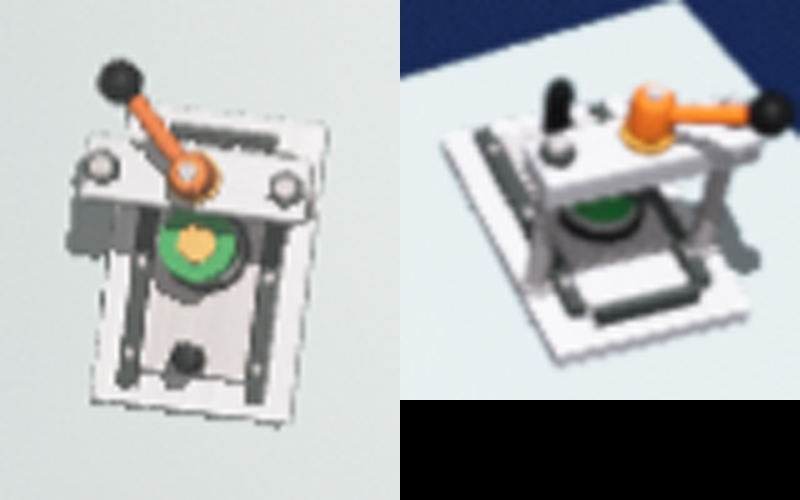

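The crop shows the ball at (120,82), nuts at (101,167) and (286,187), and grip top at (188,357). Full-frame pixels are crop/5 + (190,140).

```bash
python3 - <<'E'
from h import *
pe=ext('top');q=lambda x,y,z:onplane(pe,190+x/5-.4,140+y/5-.4,z)
for nm,a in dict(nutL=(101,166,.13),nutR=(286,187,.13),ball=(120,80,.168),grip=(188,356,.066),bl=(92,402,.014),br=(292,425,.014),tr=(327,124,.014)).items(): print(nm,np.round(q(*a),4))
L,Rr=q(101,166,.13),q(286,187,.13);y=(L-Rr)[:2];print('span',np.hypot(*y));y/=np.hypot(*y);x=np.array([y[1],-y[0]]);O=(L+Rr)[:2]/2
print('O',O,'yaw',np.arctan2(x[1],x[0]))
b=q(120,80,.168)[:2]-O;g=q(188,356,.066)[:2]-O;print('ball',b@x,b@y,np.hypot(*b),'grip',g@x,g@y)
s=ext('scene');print('scene ball',onplane(s,378.9,202.2,.164))
Rm=R.from_rotvec(ctrl.get_obs()['tool_rot']).as_matrix();print(Rm.round(3))
E
```

```text
nutL [0.5475 0.2259 0.13  ]
nutR [0.5377 0.1218 0.13  ]
ball [0.5908 0.2108 0.168 ]
grip [0.4447 0.1821 0.066 ]
bl [0.4176 0.246  0.014 ]
br [0.4067 0.1252 0.014 ]
tr [0.5877 0.109  0.014 ]
span 0.10457123009578449
O [0.54256817 0.17383561] yaw -0.09376273454477252
ball 0.04452775973890997 0.04131890747528579 0.06074515208901298 grip -0.09823750041739591 -0.0009589872137874822
scene ball [0.58444389 0.21379247 0.164     ]
[[-0.935  0.354 -0.001]
 [ 0.354  0.935 -0.001]
 [ 0.    -0.002 -1.   ]]
```

```bash
python3 -m handwheel '[{"tx":-15,"ty":-15},{"tx":-27,"ty":-27},{"tx":-27,"ty":-27},{"tx":-27,"ty":-27},{"tx":-27,"ty":-27},{"tx":-27,"ty":-27},{"tx":-27,"ty":-27},{"tx":-27,"ty":-27},{"tx":-27,"ty":-27},{"tx":-27,"ty":-27},{"tx":-27,"ty":-27},{"tx":-23,"ty":-23}]' 0 30
python3 -m handwheel '[{"roll":-0.09},{"roll":-0.09},{"roll":-0.09},{},{},{}]'
python3 - <<'E'
from h import *
o=ctrl.get_obs(); im,d=optics.get_image('wrist'); cv2.imwrite('pics/w1.png',im[...,::-1]); np.savez('w1.npz',im=im,d=d,p=o['tool_pos'],r=o['tool_rot'])
r=R.from_rotvec(o['tool_rot']).as_matrix();print(o['tool_pos'],np.arctan2(r[1,0],r[0,0]),o['q'],r.round(3))
E
```

```text
[0.22098864 0.58410146 0.23035892] 2.7797854444140504 [ 1.09001942e+00  5.31746449e-02  1.61398776e+00 -2.92640654e-05
  1.47600373e+00 -1.18967030e-01] [[-0.935  0.354 -0.001]
 [ 0.354  0.935 -0.001]
 [ 0.    -0.002 -1.   ]]$[0]: bad value
$[0]: bad value
```

View pics/w1.png

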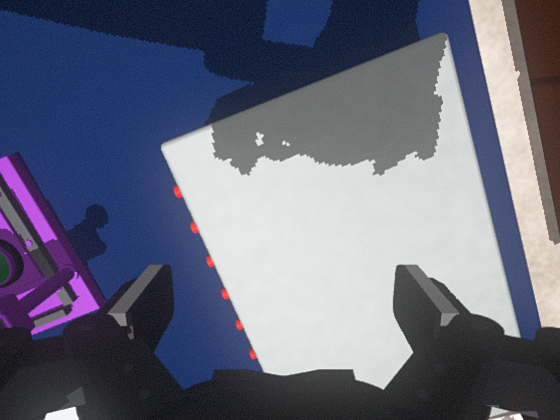

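The rows were refused, so the arm hasn't moved. The picture still shows the grey box and the purple frame. I'll write all four keys in each row.

```bash
python3 -m handwheel '[{"tx":-15,"ty":-15,"tz":0,"roll":0},{"tx":-27,"ty":-27,"tz":0,"roll":0},{"tx":-27,"ty":-27,"tz":0,"roll":0},{"tx":-27,"ty":-27,"tz":0,"roll":0},{"tx":-27,"ty":-27,"tz":0,"roll":0},{"tx":-27,"ty":-27,"tz":0,"roll":0},{"tx":-27,"ty":-27,"tz":0,"roll":0},{"tx":-27,"ty":-27,"tz":0,"roll":0},{"tx":-27,"ty":-27,"tz":0,"roll":0},{"tx":-27,"ty":-27,"tz":0,"roll":0},{"tx":-27,"ty":-27,"tz":0,"roll":0},{"tx":-23,"ty":-23,"tz":0,"roll":0}]' 0 30
python3 -m handwheel --help | head -20
```

```text
t: 1.2
tool_pos: [0.4007, 0.1853, 0.2313]
tool_rot: [0.566, 3.09, -0.0]
contact_force: [0.4, 0.3, -0.3]
opening: -0.0001
grip_force: 0.0invalid input: not JSON, or not a number
```

```bash
python3 -m handwheel '[{"tx":0,"ty":0,"tz":0,"roll":-0.09},{"tx":0,"ty":0,"tz":0,"roll":-0.09},{"tx":0,"ty":0,"tz":0,"roll":-0.09},{"tx":0,"ty":0,"tz":0,"roll":0}]'
python3 - <<'E'
from h import *
o=ctrl.get_obs(); im,d=optics.get_image('wrist'); cv2.imwrite('pics/w2.png',im[...,::-1]); np.savez('w2.npz',im=im,d=d,p=o['tool_pos'],r=o['tool_rot'])
r=R.from_rotvec(o['tool_rot']).as_matrix();print(o['tool_pos'],np.arctan2(r[1,0],r[0,0]),o['q'])
E
```

```text
t: 1.53
tool_pos: [0.4003, 0.187, 0.2311]
tool_rot: [-0.143, -3.138, 0.0]
contact_force: [-0.6, -0.6, -0.2]
opening: -0.0
grip_force: 0.0
[0.40025467 0.18703739 0.23114534] 3.050344794256032 [ 2.68395465e-01 -4.10958446e-01  2.01884760e+00 -1.43855756e-06
  1.53393854e+00 -1.21115296e+00]
```

View pics/w2.png

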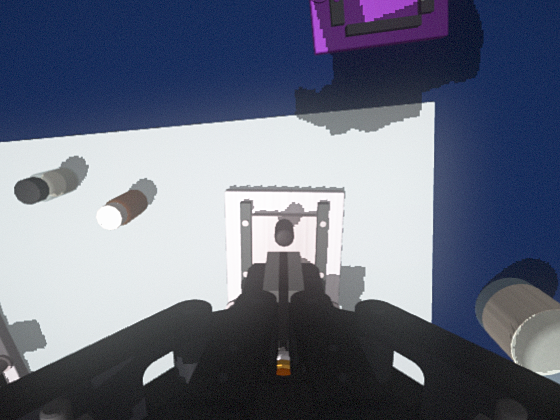

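The grip post shows at about (285,232) and the shut fingertips end near (283,255), so they line up sideways. Next I'll locate the post.

```bash
python3 - <<'E'
from h import *
f=np.load('w2.npz');o=dict(tool_pos=f['p'],tool_rot=f['r']);pe=ext('wrist',o);d=f['d'];im=f['im']
x=np.array([.9956,-.0936]);y=np.array([.0936,.9956]);O=np.array([.5425,.174])
for v in range(212,256,3):
    print(v,im[v,285],d[v,285].round(3),np.round(at(pe,285,v,d[v,285]),4))
m=(im[230:236,270:300].max(2)<110);u=np.nonzero(m)[1]+270;print(u.min(),u.max())
for u in(226,344): 
    P=onplane(pe,u,215,.014); print(P,(P[:2]-O)@y)
P=onplane(pe,285,187,.014);print('front edge',(P[:2]-O)@x)
P=onplane(pe,285,240,.066);print('post top mid',P,(P[:2]-O)@x,(P[:2]-O)@y, 'tcp',(f['p'][:2]-O)@x,(f['p'][:2]-O)@y)
E
```

```text
212 [155 150 153] 0.371 [0.4345 0.1861 0.0169]
215 [130 122 124] 0.363 [0.435 0.186 0.026]
218 [138 129 133] 0.36 [0.437  0.1858 0.0296]
221 [98 95 94] 0.343 [0.4348 0.1859 0.047 ]
224 [97 88 93] 0.334 [0.4349 0.1858 0.056 ]
227 [98 88 92] 0.327 [0.4353 0.1857 0.0634]
230 [103  99 103] 0.322 [0.4363 0.1856 0.0688]
233 [115 108 108] 0.321 [0.4387 0.1854 0.0699]
236 [115 107 110] 0.322 [0.4415 0.1852 0.07  ]
239 [111 103 105] 0.324 [0.4446 0.1849 0.069 ]
242 [103  97  99] 0.325 [0.4474 0.1846 0.069 ]
245 [96 93 93] 0.326 [0.4503 0.1844 0.0686]
248 [249 242 244] 0.368 [0.4684 0.183  0.0293]
251 [197 183 185] 0.37 [0.4718 0.1827 0.0287]
254 [79 75 76] 0.146 [0.3899 0.1888 0.2387]
275 292
[0.43303081 0.12563749 0.014     ] -0.05839602701916049
[0.44385365 0.24582399 0.014     ] 0.06227466707320954
front edge -0.13389219527835902
post top mid [0.44660174 0.18472176 0.066     ] -0.09647986479777154 0.0016985061967658716 tcp -0.14283974941001043 -0.00033413755057981956
```

```bash
cat > guard.py <<'E'
# exit 1 (stop the chain) when horizontal force exceeds the limit
import sys; from station import ctrl
f=ctrl.get_obs()['contact_force']; sys.exit((f[0]**2+f[1]**2)**.5>float(sys.argv[1]))
E
python3 -m handwheel '[{"tx":0,"ty":0,"tz":25,"roll":0},{"tx":0,"ty":0,"tz":38,"roll":0},{"tx":0,"ty":0,"tz":38,"roll":0},{"tx":0,"ty":0,"tz":38,"roll":0},{"tx":0,"ty":0,"tz":30,"roll":0},{"tx":0,"ty":0,"tz":20,"roll":0},{"tx":0,"ty":0,"tz":0,"roll":0}]'
python3 -m handwheel '[{"tx":-6,"ty":0,"tz":0,"roll":0},{"tx":-6,"ty":0,"tz":0,"roll":0},{"tx":-4,"ty":0,"tz":0,"roll":0},{"tx":-3,"ty":0,"tz":0,"roll":0},{"tx":-3,"ty":0,"tz":0,"roll":0},{"tx":-3,"ty":0,"tz":0,"roll":0},{"tx":-3,"ty":0,"tz":0,"roll":0}]'
python3 -m handwheel '[{"tx":-3,"ty":0,"tz":0,"roll":0},{"tx":-3,"ty":0,"tz":0,"roll":0},{"tx":-3,"ty":0,"tz":0,"roll":0},{"tx":-3,"ty":0,"tz":0,"roll":0}]'
```

```text
t: 2.17
tool_pos: [0.3958, 0.1864, 0.0371]
tool_rot: [-0.146, -3.128, 0.005]
contact_force: [0.1, -0.3, -0.6]
opening: -0.0005
grip_force: 0.0
t: 2.75
tool_pos: [0.4284, 0.185, 0.0428]
tool_rot: [-0.144, -3.138, -0.0]
contact_force: [-2.6, 0.4, 1.0]
opening: -0.0003
grip_force: 1.1
t: 3.08
tool_pos: [0.4402, 0.1837, 0.0422]
tool_rot: [-0.144, -3.138, 0.0]
contact_force: [-1.9, -0.0, 2.0]
opening: -0.0
grip_force: 1.1
```

```bash
M='python3 -m handwheel'
python3 -m handwheel '[{"tx":-3,"ty":0,"tz":0,"roll":0},{"tx":-3,"ty":0,"tz":0,"roll":0},{"tx":-2,"ty":0,"tz":0,"roll":0}]' && python3 guard.py 6 &&
python3 -m handwheel '[{"tx":-2,"ty":0,"tz":0,"roll":0}]' && python3 guard.py 6 &&
python3 -m handwheel '[{"tx":-1,"ty":0,"tz":0,"roll":0}]' && python3 guard.py 6 &&
python3 -m handwheel '[{"tx":-1,"ty":0,"tz":0,"roll":0}]' && python3 guard.py 6 &&
python3 -m handwheel '[{"tx":-1,"ty":0,"tz":0,"roll":0}]' && python3 guard.py 6 &&
python3 -m handwheel '[{"tx":-1,"ty":0,"tz":0,"roll":0}]' && python3 guard.py 6 &&
python3 -m handwheel '[{"tx":-1,"ty":0,"tz":0,"roll":0}]' && python3 guard.py 6 &&
python3 -m handwheel '[{"tx":-1,"ty":0,"tz":0,"roll":0}]'
```

```text
t: 3.33
tool_pos: [0.4484, 0.1829, 0.0422]
tool_rot: [-0.144, -3.138, 0.0]
contact_force: [-2.0, 0.1, 1.3]
opening: 0.0
grip_force: 1.1False
```

```bash
sed -i 's/sys.exit(/sys.exit(int(/;s/$/ /;s/\[1\]) $/[1])))/;s/ $//' guard.py; sed -i 's/)))*$/))/' guard.py; tail -1 guard.py
python3 guard.py 6 &&
python3 -m handwheel '[{"tx":-2,"ty":0,"tz":0,"roll":0},{"tx":-1,"ty":0,"tz":0,"roll":0}]' && python3 guard.py 6 &&
python3 -m handwheel '[{"tx":-1,"ty":0,"tz":0,"roll":0}]' && python3 guard.py 6 &&
python3 -m handwheel '[{"tx":-1,"ty":0,"tz":0,"roll":0}]' && python3 guard.py 6 &&
python3 -m handwheel '[{"tx":-1,"ty":0,"tz":0,"roll":0}]' && python3 guard.py 6 &&
python3 -m handwheel '[{"tx":-1,"ty":0,"tz":0,"roll":0}]' && python3 guard.py 6 &&
python3 -m handwheel '[{"tx":-1,"ty":0,"tz":0,"roll":0}]' && python3 guard.py 6 &&
python3 -m handwheel '[{"tx":-1,"ty":0,"tz":0,"roll":0}]'
```

```text
f=ctrl.get_obs()['contact_force']; sys.exit(int((f[0]**2+f[1]**2)**.5>float(sys.argv[1]))  File "guard.py", line 3
    f=ctrl.get_obs()['contact_force']; sys.exit(int((f[0]**2+f[1]**2)**.5>float(sys.argv[1]))
                                               ^
SyntaxError: '(' was never closed
```

```bash
sed -i '3s/$/)/' guard.py
python3 guard.py 6 &&
python3 -m handwheel '[{"tx":-2,"ty":0,"tz":0,"roll":0},{"tx":-1,"ty":0,"tz":0,"roll":0}]' && python3 guard.py 6 &&
python3 -m handwheel '[{"tx":-1,"ty":0,"tz":0,"roll":0}]' && python3 guard.py 6 &&
python3 -m handwheel '[{"tx":-1,"ty":0,"tz":0,"roll":0}]' && python3 guard.py 6 &&
python3 -m handwheel '[{"tx":-1,"ty":0,"tz":0,"roll":0}]' && python3 guard.py 6 &&
python3 -m handwheel '[{"tx":-1,"ty":0,"tz":0,"roll":0}]' && python3 guard.py 6 &&
python3 -m handwheel '[{"tx":-1,"ty":0,"tz":0,"roll":0}]' && python3 guard.py 6 &&
python3 -m handwheel '[{"tx":-1,"ty":0,"tz":0,"roll":0}]'
```

```text
t: 3.5
tool_pos: [0.4512, 0.1826, 0.0422]
tool_rot: [-0.144, -3.138, 0.0]
contact_force: [-1.8, -0.2, 2.1]
opening: -0.0001
grip_force: 1.1
t: 3.58
tool_pos: [0.452, 0.1825, 0.0422]
tool_rot: [-0.144, -3.138, 0.0]
contact_force: [-2.8, -0.4, 2.0]
opening: 0.0005
grip_force: 1.0
t: 3.67
tool_pos: [0.453, 0.1825, 0.0422]
tool_rot: [-0.144, -3.138, 0.001]
contact_force: [-2.6, -0.8, 0.7]
opening: -0.0001
grip_force: 1.0
t: 3.75
tool_pos: [0.4539, 0.1823, 0.0422]
tool_rot: [-0.144, -3.138, 0.001]
contact_force: [-1.9, -0.5, 1.1]
opening: 0.0002
grip_force: 1.0
t: 3.83
tool_pos: [0.455, 0.1822, 0.0422]
tool_rot: [-0.144, -3.138, 0.001]
contact_force: [-2.4, -1.8, 1.5]
opening: 0.0
grip_force: 1.0
t: 3.92
tool_pos: [0.456, 0.1822, 0.0422]
tool_rot: [-0.144, -3.138, 0.0]
contact_force: [-2.7, -1.7, 1.3]
opening: -0.0001
grip_force: 1.0
t: 4.0
tool_pos: [0.4563, 0.1821, 0.0421]
tool_rot: [-0.144, -3.136, 0.001]
contact_force: [-7.2, -2.3, 6.2]
opening: 0.0001
grip_force: 3.6
```

```bash

python3 -m handwheel '[{"tx":-0.5,"ty":0,"tz":0,"roll":0},{"tx":0,"ty":0,"tz":0,"roll":0},{"tx":0,"ty":0,"tz":0,"roll":0}]'; python3 guard.py 18 && python3 -m handwheel '[{"tx":-0.5,"ty":0,"tz":0,"roll":0},{"tx":0,"ty":0,"tz":0,"roll":0},{"tx":0,"ty":0,"tz":0,"roll":0}]'
```

```text
t: 4.25
tool_pos: [0.4563, 0.1821, 0.0421]
tool_rot: [-0.144, -3.135, 0.001]
contact_force: [-6.8, -1.2, 5.0]
opening: -0.0001
grip_force: 3.3
t: 4.5
tool_pos: [0.4563, 0.1821, 0.0421]
tool_rot: [-0.144, -3.134, 0.001]
contact_force: [-8.6, -2.4, 7.4]
opening: 0.0001
grip_force: 4.3
```

```bash

python3 -m handwheel '[{"tx":8,"ty":0,"tz":0,"roll":0},{"tx":14,"ty":0,"tz":0,"roll":0},{"tx":5,"ty":0,"tz":-25,"roll":0},{"tx":0,"ty":0,"tz":-38,"roll":0},{"tx":0,"ty":0,"tz":-38,"roll":0},{"tx":0,"ty":0,"tz":-38,"roll":0},{"tx":0,"ty":0,"tz":-38,"roll":0},{"tx":0,"ty":0,"tz":-20,"roll":0}]'
python3 -m handwheel '[{"tx":0,"ty":0,"tz":0,"roll":0.118},{"tx":0,"ty":0,"tz":0,"roll":0.118},{"tx":0,"ty":0,"tz":0,"roll":0.118},{"tx":0,"ty":0,"tz":0,"roll":0.118},{"tx":0,"ty":0,"tz":0,"roll":0.118},{"tx":0,"ty":0,"tz":0,"roll":0.118},{"tx":0,"ty":0,"tz":0,"roll":0.118},{"tx":0,"ty":0,"tz":0,"roll":0},{"tx":0,"ty":0,"tz":0,"roll":0}]'
cat > look.py <<'E'
# show state; refine ball from top + scene pictures; offset to go in tool mm
from h import *
import sys
o=ctrl.get_obs();r=R.from_rotvec(o['tool_rot']).as_matrix();print(o['tool_pos'].round(4),'yaw',np.arctan2(r[1,0],r[0,0]).round(3),o['q'].round(2))
O=np.array([.5425,.174])
pe=ext('top');ims=[optics.get_image('top')[0],optics.get_image('scene')[0]]
for im,n,b in zip(ims,('top','scene'),((150,215,200,270),(185,225,330,400))):
    s=im[b[0]:b[1],b[2]:b[3]];s=cv2.resize(s,None,fx=4,fy=4,interpolation=cv2.INTER_CUBIC)
    m=(s.max(2)<75).astype(np.uint8);k,l,st,ce=cv2.connectedComponentsWithStats(m)
    for i in range(1,k):
        if st[i,4]>150:
            u,v=(ce[i]+.5)/4-.5+[b[2],b[0]];P=onplane(ext(n),u,v,.167);w=P[:2]-O
            print(n,st[i],'px',round(u,1),round(v,1),P.round(4),'r',np.hypot(*w).round(4),'ang',np.arctan2(w[1],w[0]).round(3))
tgt=np.array([float(a) for a in sys.argv[1:4]]);print('go mm',(r.T@(tgt-o['tool_pos'])*1000).round(1))
C=np.vstack([cv2.resize(ims[0][140:230,180:280],(600,540),interpolation=cv2.INTER_CUBIC)]);cv2.imwrite('pics/l%d.png'%int(o['t']*10),C[...,::-1])
E
python3 look.py .567 .2406 .150
```

```text
t: 5.17
tool_pos: [0.4331, 0.1854, 0.2453]
tool_rot: [0.143, 3.129, 0.005]
contact_force: [0.4, 0.1, 0.9]
opening: 0.0002
grip_force: 0.0
t: 5.92
tool_pos: [0.4313, 0.1848, 0.2394]
tool_rot: [1.387, 2.818, 0.002]
contact_force: [-0.1, 0.4, -0.2]
opening: 0.0001
grip_force: 0.0
[0.4313 0.1848 0.2394] yaw 2.227 [ 0.25 -0.34  1.95  0.    1.53 -0.41]
top [ 41  10  31  32 691] px 213.6 156.0 [0.5899 0.2108 0.167 ] r 0.06 ang 0.661
top [101 129  56  19 284] px 231.7 185.0 [0.5113 0.1589 0.167 ] r 0.0347 ang -2.69
top [169 139  17  35 373] px 244.0 188.7 [0.5019 0.1251 0.167 ] r 0.0635 ang -2.264
top [  87  155   41  105 2043] px 226.2 201.5 [0.4661 0.1725 0.167 ] r 0.0764 ang -3.121
scene [  0   0  43  13 354] px 333.6 185.7 [0.4874 0.1347 0.167 ] r 0.0677 ang -2.523
scene [ 180   49   38   39 1089] px 379.3 201.9 [0.5863 0.213  0.167 ] r 0.0586 ang 0.727
scene [ 78 131  32  10 177] px 353.5 218.5 [0.6119 0.1214 0.167 ] r 0.0871 ang -0.649
scene [ 47 143  20  17 203] px 344.3 222.9 [0.6159 0.0933 0.167 ] r 0.109 ang -0.833
go mm [-38.5 141.5  89.6]
```

```bash

python3 -m handwheel '[{"tx":-6,"ty":22,"tz":0,"roll":0},{"tx":-9,"ty":33,"tz":0,"roll":0},{"tx":-9,"ty":33,"tz":0,"roll":0},{"tx":-9,"ty":33,"tz":0,"roll":0},{"tx":-5.5,"ty":20.5,"tz":0,"roll":0},{"tx":0,"ty":0,"tz":20,"roll":0},{"tx":0,"ty":0,"tz":30,"roll":0},{"tx":0,"ty":0,"tz":25,"roll":0},{"tx":0,"ty":0,"tz":14.5,"roll":0},{"tx":0,"ty":0,"tz":0,"roll":0},{"tx":0,"ty":0,"tz":0,"roll":0}]'
python3 look.py .567 .2406 .150; ls -t pics|head -1; cp pics/$(ls -t pics|head -1) pics/near.png
```

```text
t: 6.93
tool_pos: [0.5666, 0.2399, 0.1494]
tool_rot: [-1.39, -2.816, 0.001]
contact_force: [0.7, -1.0, 0.4]
opening: -0.0003
grip_force: 0.0
[0.5666 0.2399 0.1494] yaw 2.224 [ 0.28  0.09  1.71  0.    1.34 -0.37]
top [  31    0   56  260 4130] px 214.7 176.7 [0.533 0.206 0.167] r 0.0334 ang 1.86
top [  0  41  15  57 384] px 200.8 168.2 [0.5558 0.245  0.167 ] r 0.0723 ang 1.386
top [101 129  56  20 314] px 231.6 185.0 [0.5113 0.159  0.167 ] r 0.0346 ang -2.693
top [169 139  17  35 375] px 244.0 188.7 [0.502  0.1251 0.167 ] r 0.0635 ang -2.263
top [104 193  25  22 343] px 228.2 200.6 [0.4688 0.167  0.167 ] r 0.074 ang -3.047
scene [ 158    0  122  129 8987] px 388.2 197.8 [0.582  0.2431 0.167 ] r 0.0796 ang 1.051
scene [ 78 131  32  10 180] px 353.4 218.6 [0.6119 0.1213 0.167 ] r 0.0872 ang -0.649
scene [ 47 143  20  17 209] px 344.3 222.9 [0.6159 0.0934 0.167 ] r 0.109 ang -0.832
go mm [ 0.3  0.7 -0.6]
l69.png
```

View pics/near.png

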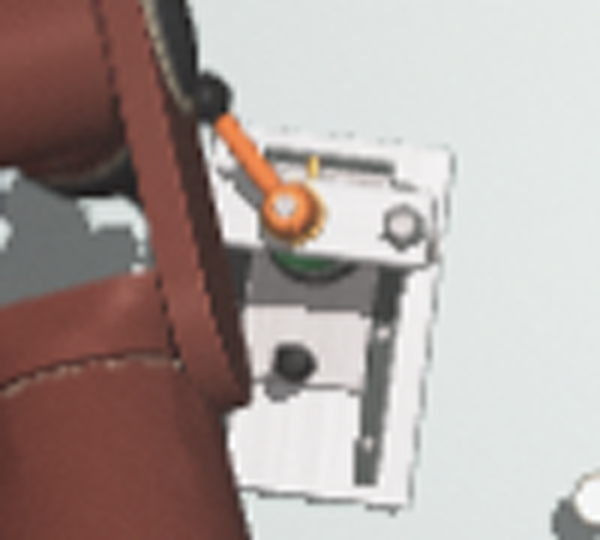

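The slide is home, with the grip at (293,360) and the cell under the crosshead. The ball at (212,97) is still untouched, so I'll approach it and follow the arc.

```bash

python3 -m handwheel '[{"tx":-4,"ty":0,"tz":0,"roll":0},{"tx":-4,"ty":0,"tz":0,"roll":0},{"tx":-3,"ty":0,"tz":0,"roll":0},{"tx":-2,"ty":0,"tz":0,"roll":0},{"tx":-2,"ty":0,"tz":0,"roll":0},{"tx":0,"ty":0,"tz":0,"roll":0}]' && python3 guard.py 6 &&
python3 -m handwheel '[{"tx":-3,"ty":1.1,"tz":0,"roll":0.05},{"tx":-3,"ty":1.1,"tz":0,"roll":0.05},{"tx":-3,"ty":1.1,"tz":0,"roll":0.05},{"tx":-3,"ty":1.1,"tz":0,"roll":0.05}]' && python3 guard.py 6 &&
python3 -m handwheel '[{"tx":-3,"ty":1.1,"tz":0,"roll":0.05},{"tx":-3,"ty":1.1,"tz":0,"roll":0.05},{"tx":-3,"ty":1.1,"tz":0,"roll":0.05},{"tx":-3,"ty":1.1,"tz":0,"roll":0.05}]'
```

```text
t: 7.53
tool_pos: [0.5764, 0.228, 0.1503]
tool_rot: [1.392, 2.816, 0.001]
contact_force: [-0.3, 0.8, 0.7]
opening: -0.0002
grip_force: 0.2
t: 7.87
tool_pos: [0.5861, 0.2207, 0.1499]
tool_rot: [-1.668, -2.661, -0.0]
contact_force: [-0.8, 1.6, 1.5]
opening: -0.0001
grip_force: 0.8
t: 8.2
tool_pos: [0.5946, 0.2112, 0.1499]
tool_rot: [-1.926, -2.481, 0.0]
contact_force: [-1.3, 1.1, 0.9]
opening: -0.0
grip_force: 0.8
```

```bash

python3 -m handwheel '[{"tx":-2.4,"ty":0.9,"tz":0,"roll":0.04},{"tx":-2.4,"ty":0.9,"tz":0,"roll":0.04}]' && python3 guard.py 4.5 &&
python3 -m handwheel '[{"tx":-1.2,"ty":0.46,"tz":0,"roll":0.02},{"tx":-1.2,"ty":0.46,"tz":0,"roll":0.02}]' && python3 guard.py 4.5 &&
python3 -m handwheel '[{"tx":-1.2,"ty":0.46,"tz":0,"roll":0.02},{"tx":-1.2,"ty":0.46,"tz":0,"roll":0.02}]' && python3 guard.py 4.5 &&
python3 -m handwheel '[{"tx":-1.2,"ty":0.46,"tz":0,"roll":0.02},{"tx":-1.2,"ty":0.46,"tz":0,"roll":0.02}]' && python3 guard.py 4.5 &&
python3 -m handwheel '[{"tx":-1.2,"ty":0.46,"tz":0,"roll":0.02},{"tx":-1.2,"ty":0.46,"tz":0,"roll":0.02}]' && python3 guard.py 4.5 &&
python3 -m handwheel '[{"tx":-1.2,"ty":0.46,"tz":0,"roll":0.02},{"tx":-1.2,"ty":0.46,"tz":0,"roll":0.02}]' && python3 guard.py 4.5 &&
python3 -m handwheel '[{"tx":-1.2,"ty":0.46,"tz":0,"roll":0.02},{"tx":-1.2,"ty":0.46,"tz":0,"roll":0.02}]' && python3 guard.py 4.5 &&
python3 -m handwheel '[{"tx":-1.2,"ty":0.46,"tz":0,"roll":0.02},{"tx":-1.2,"ty":0.46,"tz":0,"roll":0.02}]'
```

```text
t: 8.37
tool_pos: [0.5974, 0.2069, 0.1499]
tool_rot: [-2.023, -2.403, 0.0]
contact_force: [-0.6, 1.0, 0.6]
opening: 0.0002
grip_force: 0.8
t: 8.53
tool_pos: [0.5988, 0.2046, 0.1498]
tool_rot: [-2.07, -2.363, 0.0]
contact_force: [-1.3, 1.5, 0.5]
opening: 0.0
grip_force: 0.7
t: 8.7
tool_pos: [0.6, 0.2023, 0.1498]
tool_rot: [-2.117, -2.321, 0.0]
contact_force: [-1.5, 1.8, 0.9]
opening: -0.0
grip_force: 0.7
t: 8.87
tool_pos: [0.6012, 0.1999, 0.1498]
tool_rot: [-2.164, -2.278, 0.0]
contact_force: [-0.7, 1.5, 0.7]
opening: -0.0001
grip_force: 0.7
t: 9.03
tool_pos: [0.6022, 0.1974, 0.1497]
tool_rot: [-2.209, -2.234, 0.0]
contact_force: [-1.0, 1.1, 1.3]
opening: -0.0002
grip_force: 0.7
t: 9.2
tool_pos: [0.6032, 0.195, 0.1498]
tool_rot: [-2.253, -2.189, 0.0]
contact_force: [-1.4, 1.6, 0.4]
opening: 0.0
grip_force: 0.7
t: 9.37
tool_pos: [0.604, 0.1926, 0.1497]
tool_rot: [-2.297, -2.143, 0.0]
contact_force: [-1.7, 1.9, 1.4]
opening: -0.0003
grip_force: 0.7
t: 9.53
tool_pos: [0.6047, 0.1901, 0.1497]
tool_rot: [-2.339, -2.097, 0.0]
contact_force: [-0.8, 1.3, 0.6]
opening: -0.0001
grip_force: 0.7
```

```bash

python3 -m handwheel '[{"tx":-1.2,"ty":0.46,"tz":0,"roll":0.02},{"tx":-1.2,"ty":0.46,"tz":0,"roll":0.02}]' && python3 guard.py 4.5 &&
python3 -m handwheel '[{"tx":-1.2,"ty":0.46,"tz":0,"roll":0.02},{"tx":-1.2,"ty":0.46,"tz":0,"roll":0.02}]' && python3 guard.py 4.5 &&
python3 -m handwheel '[{"tx":-1.2,"ty":0.46,"tz":0,"roll":0.02},{"tx":-1.2,"ty":0.46,"tz":0,"roll":0.02}]' && python3 guard.py 4.5 &&
python3 -m handwheel '[{"tx":-1.2,"ty":0.46,"tz":0,"roll":0.02},{"tx":-1.2,"ty":0.46,"tz":0,"roll":0.02}]' && python3 guard.py 4.5 &&
python3 -m handwheel '[{"tx":-1.2,"ty":0.46,"tz":0,"roll":0.02},{"tx":-1.2,"ty":0.46,"tz":0,"roll":0.02}]' && python3 guard.py 4.5 &&
python3 -m handwheel '[{"tx":-1.2,"ty":0.46,"tz":0,"roll":0.02},{"tx":-1.2,"ty":0.46,"tz":0,"roll":0.02}]' && python3 guard.py 4.5 &&
python3 -m handwheel '[{"tx":-1.2,"ty":0.46,"tz":0,"roll":0.02},{"tx":-1.2,"ty":0.46,"tz":0,"roll":0.02}]' && python3 guard.py 4.5 &&
python3 -m handwheel '[{"tx":-1.2,"ty":0.46,"tz":0,"roll":0.02},{"tx":-1.2,"ty":0.46,"tz":0,"roll":0.02}]'
```

```text
t: 9.7
tool_pos: [0.6054, 0.1876, 0.1497]
tool_rot: [-2.381, -2.05, 0.0]
contact_force: [-1.2, 1.8, 0.3]
opening: -0.0
grip_force: 0.7
t: 9.87
tool_pos: [0.6059, 0.1851, 0.1497]
tool_rot: [-2.421, -2.002, 0.0]
contact_force: [-0.7, 1.6, -0.3]
opening: -0.0004
grip_force: 0.7
t: 10.03
tool_pos: [0.6063, 0.1826, 0.1497]
tool_rot: [-2.461, -1.953, 0.0]
contact_force: [-0.8, 1.8, 1.0]
opening: -0.0003
grip_force: 0.7
t: 10.2
tool_pos: [0.6067, 0.18, 0.1498]
tool_rot: [-2.499, -1.904, 0.0]
contact_force: [-0.6, 1.2, 0.4]
opening: 0.0001
grip_force: 0.7
t: 10.37
tool_pos: [0.607, 0.1786, 0.1499]
tool_rot: [-2.535, -1.852, -0.003]
contact_force: [-0.5, 8.5, -0.8]
opening: 0.0001
grip_force: 3.7
```

It bears. I'll let it settle, then bring the push up to about 10 N.

```bash

python3 -m handwheel '[{"tx":0,"ty":0,"tz":0,"roll":0}]'; python3 -m handwheel '[{"tx":0,"ty":0,"tz":0,"roll":0}]'; python3 -m handwheel '[{"tx":0,"ty":0,"tz":0,"roll":0}]'
```

```text
t: 10.45
tool_pos: [0.607, 0.1787, 0.1499]
tool_rot: [-2.535, -1.852, -0.003]
contact_force: [-0.5, 6.0, -0.3]
opening: -0.0002
grip_force: 2.7
t: 10.53
tool_pos: [0.6069, 0.1787, 0.1498]
tool_rot: [-2.534, -1.853, -0.003]
contact_force: [0.1, 5.6, -0.5]
opening: -0.0
grip_force: 2.6
t: 10.62
tool_pos: [0.6069, 0.1787, 0.1499]
tool_rot: [-2.534, -1.854, -0.003]
contact_force: [-0.2, 6.2, -0.0]
opening: 0.0005
grip_force: 2.6
```

```bash

python3 -m handwheel '[{"tx":-0.5,"ty":0,"tz":0,"roll":0},{"tx":0,"ty":0,"tz":0,"roll":0}]'; python3 -m handwheel '[{"tx":-0.3,"ty":0,"tz":0,"roll":0},{"tx":0,"ty":0,"tz":0,"roll":0}]'; python3 -m handwheel '[{"tx":0,"ty":0,"tz":0,"roll":0}]'
```

```text
t: 10.78
tool_pos: [0.6069, 0.1787, 0.1499]
tool_rot: [-2.534, -1.854, -0.004]
contact_force: [0.3, 6.1, -0.2]
opening: 0.0
grip_force: 3.3
t: 10.95
tool_pos: [0.6069, 0.1786, 0.1499]
tool_rot: [-2.534, -1.853, -0.005]
contact_force: [0.7, 8.1, -0.7]
opening: -0.0002
grip_force: 3.7
t: 11.03
tool_pos: [0.6069, 0.1786, 0.1499]
tool_rot: [-2.534, -1.854, -0.005]
contact_force: [0.9, 7.4, -1.1]
opening: 0.0001
grip_force: 3.6
```

```bash

python3 -m handwheel '[{"tx":-0.4,"ty":0,"tz":0,"roll":0},{"tx":0,"ty":0,"tz":0,"roll":0}]'; python3 -m handwheel '[{"tx":-0.3,"ty":0,"tz":0,"roll":0},{"tx":0,"ty":0,"tz":0,"roll":0}]'; python3 -m handwheel '[{"tx":0,"ty":0,"tz":0,"roll":0}]';  python3 -m handwheel '[{"tx":0,"ty":0,"tz":0,"roll":0}]'
```

```text
t: 11.2
tool_pos: [0.6068, 0.1785, 0.15]
tool_rot: [-2.533, -1.853, -0.006]
contact_force: [1.2, 8.4, -1.1]
opening: -0.0006
grip_force: 4.2
t: 11.37
tool_pos: [0.6068, 0.1785, 0.15]
tool_rot: [-2.533, -1.853, -0.007]
contact_force: [1.2, 9.2, -0.2]
opening: -0.0002
grip_force: 4.6
t: 11.45
tool_pos: [0.6068, 0.1785, 0.15]
tool_rot: [-2.533, -1.853, -0.007]
contact_force: [1.4, 9.5, -1.5]
opening: -0.0001
grip_force: 4.5
t: 11.53
tool_pos: [0.6068, 0.1785, 0.15]
tool_rot: [-2.533, -1.853, -0.007]
contact_force: [1.6, 9.4, -1.1]
opening: -0.0002
grip_force: 4.5
```

```bash

python3 -m handwheel '[{"tx":-0.1,"ty":0,"tz":0,"roll":0},{"tx":0,"ty":0,"tz":0,"roll":0},{"tx":0,"ty":0,"tz":0,"roll":0},{"tx":0,"ty":0,"tz":0,"roll":0},{"tx":0,"ty":0,"tz":0,"roll":0},{"tx":0,"ty":0,"tz":0,"roll":0}]'
for i in 1 2 3 4; do python3 -m handwheel '[{"tx":0,"ty":0,"tz":0,"roll":0},{"tx":0,"ty":0,"tz":0,"roll":0},{"tx":0,"ty":0,"tz":0,"roll":0},{"tx":0,"ty":0,"tz":0,"roll":0},{"tx":0,"ty":0,"tz":0,"roll":0},{"tx":0,"ty":0,"tz":0,"roll":0}]'; done
```

```text
t: 12.03
tool_pos: [0.6068, 0.1785, 0.15]
tool_rot: [-2.533, -1.853, -0.007]
contact_force: [1.2, 8.9, -0.9]
opening: -0.0001
grip_force: 4.7
t: 12.53
tool_pos: [0.6068, 0.1785, 0.15]
tool_rot: [-2.533, -1.853, -0.007]
contact_force: [1.4, 10.1, -1.3]
opening: -0.0
grip_force: 4.7
t: 13.03
tool_pos: [0.6068, 0.1785, 0.15]
tool_rot: [-2.533, -1.853, -0.007]
contact_force: [0.6, 9.1, -1.0]
opening: -0.0
grip_force: 4.7
t: 13.53
tool_pos: [0.6068, 0.1785, 0.15]
tool_rot: [-2.533, -1.853, -0.007]
contact_force: [0.9, 9.4, -0.8]
opening: -0.0003
grip_force: 4.7
t: 14.03
tool_pos: [0.6068, 0.1785, 0.15]
tool_rot: [-2.533, -1.853, -0.007]
contact_force: [0.4, 9.6, -1.5]
opening: 0.0004
grip_force: 4.7
```

The push averages about 9.5 N. There is plenty of time, so I'll trim up slightly, hold again, then back off.

```bash

python3 -m handwheel '[{"tx":-0.2,"ty":0,"tz":0,"roll":0},{"tx":0,"ty":0,"tz":0,"roll":0},{"tx":0,"ty":0,"tz":0,"roll":0},{"tx":0,"ty":0,"tz":0,"roll":0},{"tx":0,"ty":0,"tz":0,"roll":0},{"tx":0,"ty":0,"tz":0,"roll":0}]'
for i in 1 2 3 4; do python3 -m handwheel '[{"tx":0,"ty":0,"tz":0,"roll":0},{"tx":0,"ty":0,"tz":0,"roll":0},{"tx":0,"ty":0,"tz":0,"roll":0},{"tx":0,"ty":0,"tz":0,"roll":0},{"tx":0,"ty":0,"tz":0,"roll":0},{"tx":0,"ty":0,"tz":0,"roll":0}]'; done | grep force
python3 -m handwheel '[{"tx":2,"ty":0,"tz":0,"roll":0},{"tx":4,"ty":0,"tz":0,"roll":0},{"tx":8,"ty":0,"tz":0,"roll":0},{"tx":8,"ty":0,"tz":0,"roll":0},{"tx":0,"ty":0,"tz":-20,"roll":0},{"tx":0,"ty":0,"tz":-30,"roll":0},{"tx":0,"ty":0,"tz":-30,"roll":0},{"tx":20,"ty":0,"tz":-20,"roll":0},{"tx":30,"ty":0,"tz":0,"roll":0},{"tx":30,"ty":0,"tz":0,"roll":0},{"tx":0,"ty":0,"tz":0,"roll":0},{"tx":0,"ty":0,"tz":0,"roll":0}]'
python3 look.py .567 .2406 .150; cp pics/$(ls -t pics|head -1) pics/end.png
```

```text
t: 14.53
tool_pos: [0.6068, 0.1785, 0.1501]
tool_rot: [-2.533, -1.853, -0.008]
contact_force: [1.1, 9.5, -1.5]
opening: -0.0003
grip_force: 4.9
contact_force: [1.5, 10.0, -0.8]
grip_force: 4.9
contact_force: [1.2, 10.0, -1.7]
grip_force: 4.9
contact_force: [0.8, 10.0, -1.5]
grip_force: 4.9
contact_force: [1.3, 10.1, -1.9]
grip_force: 4.9
t: 17.53
tool_pos: [0.6373, 0.2744, 0.2493]
tool_rot: [2.533, 1.858, -0.001]
contact_force: [0.7, -0.8, -0.9]
opening: -0.0001
grip_force: 0.0
[0.6373 0.2744 0.2493] yaw 1.266 [ 0.3   0.2   1.42 -0.    1.52  0.6 ]
top [117   0  33  27 691] px 232.9 152.7 [0.5997 0.1582 0.167 ] r 0.0593 ang -0.269
top [  0  36   9  49 262] px 200.3 165.8 [0.5624 0.2467 0.167 ] r 0.0754 ang 1.304
top [ 69 126  18  36 448] px 218.9 185.5 [0.5093 0.1938 0.167 ] r 0.0387 ang 2.605
top [101 129  56  19 274] px 231.7 185.0 [0.5113 0.1588 0.167 ] r 0.0347 ang -2.689
top [169 139  17  35 360] px 244.0 188.7 [0.502 0.125 0.167] r 0.0635 ang -2.262
top [104 193  25  22 326] px 228.2 200.6 [0.4688 0.1671 0.167 ] r 0.074 ang -3.048
scene [ 142    0  138  158 7669] px 386.6 197.5 [0.5796 0.24   0.167 ] r 0.0757 ang 1.058
scene [ 114   89   38   33 1013] px 362.8 211.1 [0.5986 0.1562 0.167 ] r 0.0589 ang -0.308
scene [ 78 131  32  10 195] px 353.7 218.6 [0.6122 0.1218 0.167 ] r 0.0871 ang -0.643
scene [ 47 143  20  17 204] px 344.2 222.9 [0.6159 0.0933 0.167 ] r 0.1091 ang -0.833
go mm [-53.3 -56.9  99.4]
```

View pics/end.png

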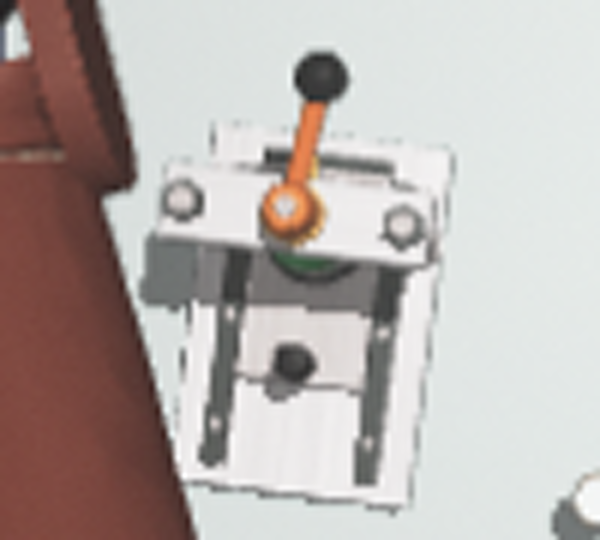

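The lever has turned about 0.95 rad, with the ball now at (321,77). The slide is home with its grip at (293,360), and the robot is clear.

```bash
python3 -c "
from station import ctrl; print(ctrl.finish_job())"
```

```text
the job is handed in; nothing more can be done
None
```

The green cell is home under the screw, and the screw is turned clockwise about 0.95 rad until it bears. It held a steady push of about 10 N for more than two seconds, with no reading above about 10.3 N; I then let go and handed the job in at about 18 s.

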